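# Load the dust-extraction tray

### The job

Pull the tray of the dust-extraction station out from under its clear cover, lower the black ball gently into the round pot and the pear-shaped knob gently into the square box, so that the knob stands upright on its foot and neither is dropped or pressed down hard. Then slide the tray with both in it fully home under the cover. Leave the spool, the vise and the parts bin where they are.

Things in the scene. Friction and masses are not known exactly. Their poses are not given: they have to be found in the camera images.
- tray (a joint): How far the tray is pulled out, m: 0 fully home (containers under the cover), 0.15 fully out, hard stops at both ends. It slides along the station's x axis; pulling out moves it to the station's -x, towards the robot. About 2 N of friction and damping of 4 N per m/s; it stays where it is left. It starts 0 to 25 mm out.
- station: Fixed dust-extraction station: blue box frame open at its front (-x), flat clear cover, grey hose behind. It carries the sliding aluminium tray: round pot on the left (+y), square box on the right (-y), rims 106 mm above the bench. Origin: on the bench, midway between the containers' centres when the tray is home; x from front to back, z up. Tray plate: 312 mm wide, top 20 mm above the bench.
- cover (a point): Middle of the front edge of the clear cover, on its top, 150 mm above the bench and 45 mm in front of (-x) the station's origin; axes as the station's. The cover is 5 mm thick, 150 mm deep (x), 348 mm wide (y); side and back walls stand below its edges. It hangs 39 mm over the containers' rims when the tray is home; with the tray fully out both are clear of it.
- handle (a point): Middle of the tray's handle: a round steel bar 12 mm thick, 90 mm long along the station's y, axis 135 mm above the bench, with a 12 mm post under each end. It moves with the tray, 105 mm in front of the containers' centre line, 60 mm in front of the cover's edge when home. Best pinched from above, fingers closing along the station's x. Axes as the station's.
- pot_floor (a point): Centre of the top of the dark sprung rubber pad at the bottom of the round aluminium pot, unpressed, 40 mm above the bench; moves with the tray; axes as the station's. Pot 140 mm wide inside, 66 mm deep above the pad, walls 4 mm; 78 mm left (+y) of the tray's middle. A seat ring (60 mm outside, 36 mm inside, 8 mm high) on the pad takes the ball, its centre then 32 mm above this point.
- box_floor (a point): Centre of the top of the flat, dark sprung rubber pad at the bottom of the square aluminium box, unpressed, 40 mm above the bench; moves with the tray; axes as the station's. Box 140 by 140 mm inside, 66 mm deep above the pad, walls 4 mm; 78 mm right (-y) of the tray's middle. Both pads bear the items unmoved, start to give at 3 N, then 1.5 N per mm, 12 mm at most.
- ball: Black plastic trackball, a smooth ball 60 mm across, about 0.18 kg. Origin: its centre. It starts on a low black rubber ring (64 mm outside, 18 mm high, fixed to the bench), centre 38 mm above the bench. Fragile finish: a push or blow of more than 16 N against the station is too rough.
- knob: Black plastic pear-shaped joystick knob, 85 mm tall, about 0.16 kg, standing on its flat foot (44 mm across). Waist 32 mm across at 20 mm height; widest, 56 mm, 58 mm above the foot, best gripped there; rounded top. Origin: centre of the foot's underside; z up its axis. A push or blow of more than 16 N against the station is too rough.
- spool: Bystander: steel-grey spool of solder, 68 mm across, 54 mm high, standing loose. Origin: centre of its underside.
- vise: Bystander: small blue bench vise, foot 110 mm across, 123 mm high, loose, 1.2 kg. Origin: centre of its underside.
- parts_bin: Bystander: blue open parts bin, 100 by 140 by 60 mm high, loose. Origin: centre of its underside.

How it is judged:
By the outcome, as a careful person would: the job done as asked, in the order asked, and still so for the second after the job is handed in, with the robot touching nothing.
It also fails if it takes over 72 s, if anything falls off the work surface, if the arm or the gripper's body presses on something with over 40 N, if the wrist force passes 120 N, or if a joint passes its speed limit or range.

### The arm

A 7-joint arm with a two-finger parallel gripper is mounted at the origin on the work surface. World frame = base frame: x ahead of the robot, y to its left, z up, the work surface at z = 0. Lengths are in m, angles in rad, forces in N, time in s.
With the tool pointing down it reaches from about 0.425 to 0.8 m from the base axis. Payload 8.3 kg.
Tool frame: the origin (TCP) lies between the finger pads; the fingertips stand 17 mm ahead of it and the grasp point (between the pads) lies 2 mm behind it; z points along the fingers, y is the line along which they close (so a half turn about z gives the same grasp; the last joint's range is limited). The gripper opens to 85 mm and grips with 20 to 120 N. Pads are 22 mm wide; open, the fingers measure 114 mm over their backs; the gripper's body (76 mm by 85 mm) begins 54 mm behind the grasp point. The pads swing forward as they close: fully open they stand 13 mm farther back than shut.
Start: joints at [-1.362, 0.383, 0.016, 1.37, -0.006, 1.388, -0.046], TCP at [0.168, 0.602, 0.248] pointing down, gripper open.
Joint ranges: [-2.95, 2.95], [-0.25, 2.06], [-1.52, 1.56], [0.18, 2.33], [-1.44, 4.58], [0.02, 2.06], [-3.01, 3.01]. Speed limits (rad/s): [2.39, 2.39, 3.01, 3.01, 3.14, 3.14, 3.14].

### API

Orientations are given as a unit quaternion [w, x, y, z].
In Python, from workcell import env gives the robot as it stands. The module is installed in compiled form; this text tells all that it offers.
- The arm moves only by the tool step_arm, never from a script. Its argument "moves" is a list of rows, each an object of numbers: "tx", "ty", "tz": the shift along the tool's x, y, z in cm; "ax", "ay", "az": the turn, a rotation vector about the tool's x, y, z in degrees; "grip": the closure, from -1 (fully open) to 1 (shut). In form: [{"tx": .., "ty": .., "tz": .., "ax": .., "ay": .., "az": .., "grip": ..}, ...]. A call has 1 to 20 rows; each row is the pose to reach, as a shift and turn from the pose commanded when the call began, along the tool's axes at that moment; what a row does not reach only later rows make up. A row lasts 1/8 s, in which the tool goes at most 62.5 mm and 10.7 degrees, less where a joint would pass 70% of its speed; a pose out of reach is approached as far as the arm can. A call with a gripper value outside its range is refused whole. The fingers move at their own pace and stop on an object; "newtons" is the grip in N (left out, the last holds). Time passes only in rows, so rows that repeat a pose let the fingers close. It gives the time, the measured TCP pose, the force, the opening and the grip force at its end, in the units of the state.
- env.get_state(): the state, without advancing time (a new reading comes with each control period).
- env.snapshot(name): name is "scene" or "side" or "wrist"; returns (picture, depth): 480x640x3 uint8, red, green, blue; 480x640 float32, m along the optical axis (not along the pixel's ray), 0 where there is no reading.
- env.calibration(name): a dict with "intrinsics" (3x3 intrinsics, pixels), "position" and "rotation" of the camera in the world. Camera axes: x right, y down, z forward; pixel columns grow to the right and rows downward; lengths in m; the calibration is good to about 2 mm. A picture is of the moment at which its call begins: read the wrist's pose just before it. calibration takes no time and is no camera call; for the wrist camera it gives the pose at the moment of the call.
- env.close_job(): hands the job in; it is judged then, once.
The state is a dict: "time_s": time; "qpos": joint angles; "dq": joint speeds; "effort": joint torques, N m; "ee_pos": TCP position; "orientation": TCP orientation; "contact_force": force on the tool from outside, world axes, zero at the start; "wrist_torque": the same for the moment, N m; "gripper_width": finger opening in m; "grip_force": force on a finger pad.
Only numpy, scipy, OpenCV 4.12 (cv2) and the standard library are available. Lean on these libraries where they do the work, as an engineer would, in place of code of your own. Each camera call takes 0.05 s, during which the arm holds its last target. There are 200 camera calls.

## Working session

There is one attempt and no reset: what is moved stays moved. The work goes in short steps, Python scripts to look and compute and a tool call to move; the robot and the scene stay as the last step left them, time stands still between calls to the robot, and variables do not carry over. Pictures are saved under pics/ and viewed, at most 10 in all, crops included, and the job is handed in when it is done.

Besides the shell and the picture viewer there is one more tool, called after ">>>" as a command line: name --argument value ..., lists and objects as JSON in quotes. step_arm: Moves the arm, as the interface text tells. Its arguments: {"type":"object","properties":{"moves":{"type":"array","items":{"type":"object","properties":{"tx":{"type":"number"},"ty":{"type":"number"},"tz":{"type":"number"},"ax":{"type":"number"},"ay":{"type":"number"},"az":{"type":"number"},"grip":{"type":"number"}}}},"newtons":{"type":"number"}},"required":["moves"]}

```bash
mkdir -p pics
cat > h.py <<'E'
import numpy as np, cv2
from workcell import env
def snap(n):
    c=env.calibration(n); im,d=env.snapshot(n)
    return im,d,np.array(c["intrinsics"]),np.array(c["position"]),np.array(c["rotation"])
def cloud(d,K,p,R):
    v,u=np.mgrid[:d.shape[0],:d.shape[1]]
    P=np.stack([(u-K[0,2])/K[0,0]*d,(v-K[1,2])/K[1,1]*d,d],-1)
    return P@R.T+p
def plane(u,v,z,K,p,R):
    r=R@np.linalg.inv(K)@np.array([u,v,1.]); return p+r*(z-p[2])/r[2]
def proj(X,K,p,R):
    q=K@(R.T@(np.array(X)-p)); return q[:2]/q[2]
E
python3 - <<'E'
from h import *
s=env.get_state(); print({k:np.round(v,3).tolist() for k,v in s.items()})
ims=[]
for n in ("scene","side"):
    im,d,K,p,R=snap(n); np.savez(n+".npz",im=im,d=d,K=K,p=p,R=R)
    print(n,p.round(3),R[:,2].round(3),K[0,0]); cv2.imwrite(f"pics/{n}0.png",im[:,:,::-1])
E
```

```text
{'time_s': 0.0, 'qpos': [-1.362, 0.384, 0.016, 1.371, -0.006, 1.388, -0.047], 'dq': [-0.0, -0.001, 0.001, -0.002, -0.0, 0.0, 0.002], 'effort': [-0.0, -62.759, 0.844, -37.182, 0.017, 0.014, -0.0], 'ee_pos': [0.168, 0.602, 0.247], 'orientation': [-0.0, 0.136, 0.991, -0.001], 'contact_force': [1.329, 0.353, 1.112], 'wrist_torque': [0.018, -0.005, -0.03], 'grip_force': 0.0, 'gripper_width': 0.086}Traceback (most recent call last):
  File "<stdin>", line 6, in <module>
IndexError: too many indices for array: array is 1-dimensional, but 2 were indexed
```

```bash
sed -i 's/^import numpy.*/&\nfrom scipy.spatial.transform import Rotation as Ro/; s/np.array(c\["rotation"\])/rot(c["rotation"])/; s/^def snap/def rot(q):\n    q=np.array(q,float); return q if q.ndim==2 else Ro.from_quat(q[[1,2,3,0]]).as_matrix()\ndef snap/' h.py
python3 - <<'E'
from h import *
print(env.calibration("scene"))
for n in ("scene","side"):
    im,d,K,p,R=snap(n); np.savez(n+".npz",im=im,d=d,K=K,p=p,R=R)
    print(n,p.round(3),R[:,2].round(3),K[0,0]); cv2.imwrite(f"pics/{n}0.png",im[:,:,::-1])
E
```

```text
{'intrinsics': array([[513.16421979,   0.        , 324.46085985],
       [  0.        , 513.16421979, 238.81899341],
       [  0.        ,   0.        ,   1.        ]]), 'position': array([ 1.66135545, -0.30030327,  0.93307602]), 'rotation': array([-0.34531282,  0.69338114,  0.56140099, -0.29122256])}
scene [ 1.661 -0.3    0.933] [-0.792  0.152 -0.592] 513.164219791805
side [0.475 0.721 1.113] [ 0.066 -0.638 -0.767] 496.8396744847533
```

View pics/scene0.png

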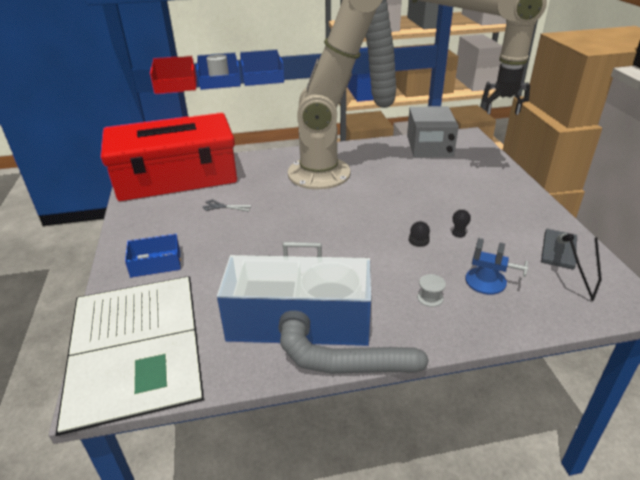

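View pics/side0.png

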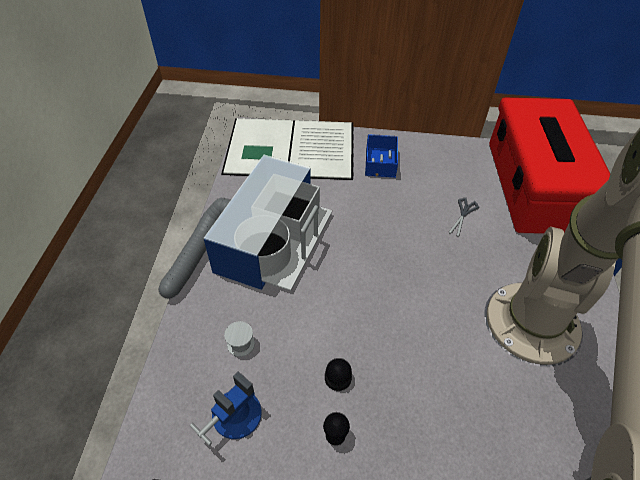

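Scene view: handle at about (302,246), ball (420,233), knob (460,222), spool (431,290), vise (488,270). In the side view: ball (338,373), knob (336,428), handle near (312,222), cover's near-left corner near (207,238)-(262,285).

Run:
```python
from h import *
for n in ("scene","side"):
    z=np.load(n+".npz"); im,d,K,p,R=[z[k] for k in ("im","d","K","p","R")]
    C=cloud(d,K,p,R); hsv=cv2.cvtColor(im,cv2.COLOR_RGB2HSV)
    dark=((hsv[...,2]<45)&(C[...,2]>.008)&(C[...,2]<.14)&(C[...,0]>.3)&(C[...,0]<.9)&(abs(C[...,1])<.6)).astype(np.uint8)
    N,L,S,_=cv2.connectedComponentsWithStats(dark)
    for i in range(1,N):
        if S[i,4]>60:
            P=C[L==i]; c,r=cv2.minEnclosingCircle(np.argwhere(L==i)[:,::-1].astype(np.float32))
            print(n,"dark",S[i].tolist(),np.round(c,1),round(r,1),P.min(0).round(3),P.max(0).round(3),np.median(P,0).round(3))
    # light things at handle height
    m=(C[...,2]>.128)&(C[...,2]<.146)&(C[...,0]>.4)&(C[...,0]<1)&(abs(C[...,1])<.6)
    N,L,S,_=cv2.connectedComponentsWithStats(m.astype(np.uint8))
    for i in range(1,N):
        if S[i,4]>25:
            P=C[L==i]; print(n,"z.135",S[i].tolist(),P.min(0).round(3),P.max(0).round(3),np.median(P,0).round(3),im[L==i].mean(0).round())
    m=(C[...,2]>.146)&(C[...,2]<.156)&(C[...,0]>.4)&(C[...,0]<1.2)&(abs(C[...,1])<.6)
    N,L,S,_=cv2.connectedComponentsWithStats(m.astype(np.uint8))
    for i in range(1,N):
        if S[i,4]>60:
            P=C[L==i]; print(n,"z.15",S[i].tolist(),np.median(P,0).round(3),cv2.minAreaRect(P[:,:2].astype(np.float32)))
```

```text
scene dark [454, 214, 15, 21, 157] [459. 224.] 10.8 [0.477 0.323 0.008] [0.507 0.362 0.078] [0.493 0.338 0.047]
scene z.135 [565, 234, 11, 18, 59] [0.712 0.51  0.128] [0.778 0.527 0.146] [0.748 0.517 0.137] [46. 45. 46.]
scene z.135 [283, 242, 39, 6, 187] [ 0.59  -0.206  0.128] [ 0.62  -0.109  0.144] [ 0.605 -0.158  0.137] [169. 171. 167.]
scene z.135 [217, 296, 154, 11, 883] [ 0.767 -0.381  0.128] [ 0.859 -0.045  0.146] [ 0.814 -0.211  0.137] [ 68.  88. 121.]
scene z.15 [217, 255, 154, 47, 6055] [ 0.748 -0.193  0.149] ((0.7423695921897888, -0.1942315399646759), (0.3483419418334961, 0.1589537262916565), 75.33604431152344)
side dark [283, 197, 26, 23, 357] [295.5 208. ] 14.3 [ 0.624 -0.331  0.033] [ 0.691 -0.236  0.047] [ 0.658 -0.28   0.04 ]
side dark [258, 233, 28, 23, 352] [271.5 248. ] 15.2 [ 0.666 -0.175  0.033] [ 0.732 -0.085  0.052] [ 0.701 -0.131  0.041]
side dark [325, 359, 27, 31, 674] [338. 374.] 15.5 [0.45  0.195 0.008] [0.511 0.249 0.071] [0.48  0.23  0.054]
side dark [234, 378, 20, 19, 116] [243.5 386. ] 12.4 [0.656 0.296 0.067] [0.699 0.319 0.122] [0.669 0.311 0.104]
side dark [214, 397, 21, 19, 104] [223.6 404.6] 12.2 [0.687 0.342 0.075] [0.729 0.365 0.123] [0.697 0.357 0.102]
side dark [323, 413, 27, 32, 622] [335.5 428.3] 15.7 [0.446 0.329 0.008] [0.5   0.378 0.089] [0.473 0.359 0.077]
side z.135 [301, 205, 17, 29, 141] [ 0.583 -0.206  0.129] [ 0.615 -0.107  0.145] [ 0.6   -0.153  0.139] [132. 137. 134.]
side z.135 [204, 238, 55, 23, 242] [ 0.708 -0.048  0.128] [ 0.854 -0.007  0.146] [ 0.779 -0.026  0.138] [27. 43. 70.]
side z.15 [204, 154, 107, 102, 5092] [ 0.74  -0.173  0.15 ] ((0.7379059195518494, -0.19526977837085724), (0.3528217375278473, 0.15290376543998718), 75.34693145751953)
```

```bash
cat >> h.py <<'E'
UX=np.array([np.cos(np.radians(-14.7)),np.sin(np.radians(-14.7)),0]); UY=np.array([-UX[1],UX[0],0])
def go(pos,yaw):
    """shift (cm) and turn (deg) to a tool-down pose whose y axis has the world heading yaw (deg)"""
    s=env.get_state(); R=rot(s["orientation"]); y=np.radians(yaw)
    T=np.column_stack([[-np.sin(-y)*-1*-1 if 0 else np.cos(y+np.pi/2),np.sin(y+np.pi/2),0],[np.cos(y),np.sin(y),0],[0,0,-1]])
    t=R.T@(np.array(pos)-s["ee_pos"])*100; a=np.degrees(Ro.from_matrix(R.T@T).as_rotvec())
    print("t",t.round(2),"a",a.round(1),"from",np.round(s["ee_pos"],4))
E
sed -i 's/-np.sin(-y)\*-1\*-1 if 0 else //' h.py
python3 -c "
from h import *
go([.48,.29,.30],31)"
```

```text
t [-38.46 -21.65  -5.22] a [-0.1  0.  43.4] from [0.1676 0.6017 0.2475]
```

>>> step_arm --moves '[{"tx": -38.5, "ty": -21.6, "tz": -5.2, "az": 43.4, "grip": -1}, {"tx": -38.5, "ty": -21.6, "tz": -5.2, "az": 43.4, "grip": -1}, {"tx": -38.5, "ty": -21.6, "tz": -5.2, "az": 43.4, "grip": -1}, {"tx": -38.5, "ty": -21.6, "tz": -5.2, "az": 43.4, "grip": -1}, {"tx": -38.5, "ty": -21.6, "tz": -5.2, "az": 43.4, "grip": -1}, {"tx": -38.5, "ty": -21.6, "tz": -5.2, "az": 43.4, "grip": -1}, {"tx": -38.5, "ty": -21.6, "tz": -5.2, "az": 43.4, "grip": -1}, {"tx": -38.5, "ty": -21.6, "tz": -5.2, "az": 43.4, "grip": -1}, {"tx": -38.5, "ty": -21.6, "tz": -5.2, "az": 43.4, "grip": -1}, {"tx": -38.5, "ty": -21.6, "tz": -5.2, "az": 43.4, "grip": -1}, {"tx": -38.5, "ty": -21.6, "tz": -5.2, "az": 43.4, "grip": -1}]'

```text
$.moves[0]: bad value
```

Run:
```python
from h import *
im,d,K,p,R=snap("wrist"); np.savez("w1.npz",im=im,d=d,K=K,p=p,R=R); cv2.imwrite("pics/w1.png",im[:,:,::-1])
s=env.get_state();print(s["ee_pos"].round(4),s["contact_force"].round(2),s["qpos"].round(2),p,R[:,2])
# ball/knob expected
print(proj([.48,.224,.038],K,p,R),proj([.473,.354,.058],K,p,R))
```

```text
[0.1677 0.6018 0.2477] [ 0.37  0.1  -0.05] [-1.36  0.38  0.02  1.37 -0.01  1.39 -0.05] [0.10207823 0.61977137 0.37368293] [ 0.25819463 -0.07257158 -0.96336333]
[ 69.1452888  563.26070103] [169.59342188 553.56074601]
```

View pics/w1.png

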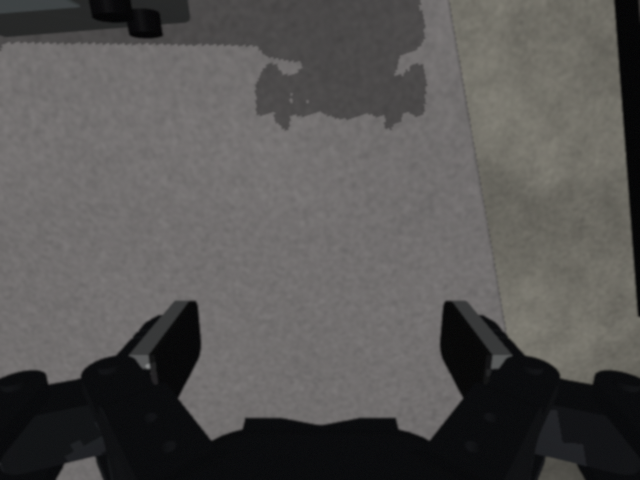

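The picture is still the start pose (fingers at bottom, bench edge at right); the move was refused, likely for absent keys.

>>> step_arm --moves '[{"tx": -5.0, "ty": -2.8, "tz": -0.7, "ax": 0, "ay": 0, "az": 5.5, "grip": -1}]'

```text
time_s: 0.32
ee_pos: [0.2039, 0.5633, 0.2536]
orientation: [-0.001, 0.179, 0.984, -0.001]
contact_force: [2.1, 0.2, 0.9]
gripper_width: 0.0855
grip_force: 0.0
```

```bash
python3 -c "
from h import *
go([.48,.29,.30],31)"
```

```text
t [-35.47 -15.84  -4.69] a [-0.2 -0.1 38.3] from [0.2039 0.5633 0.2536]
```

>>> step_arm --moves '[{"tx": -35, "ty": -15.6, "tz": -4.6, "ax": 0, "ay": 0, "az": 38, "grip": -1}, {"tx": -35, "ty": -15.6, "tz": -4.6, "ax": 0, "ay": 0, "az": 38, "grip": -1}, {"tx": -35, "ty": -15.6, "tz": -4.6, "ax": 0, "ay": 0, "az": 38, "grip": -1}, {"tx": -35, "ty": -15.6, "tz": -4.6, "ax": 0, "ay": 0, "az": 38, "grip": -1}, {"tx": -35, "ty": -15.6, "tz": -4.6, "ax": 0, "ay": 0, "az": 38, "grip": -1}, {"tx": -35, "ty": -15.6, "tz": -4.6, "ax": 0, "ay": 0, "az": 38, "grip": -1}, {"tx": -35, "ty": -15.6, "tz": -4.6, "ax": 0, "ay": 0, "az": 38, "grip": -1}, {"tx": -35, "ty": -15.6, "tz": -4.6, "ax": 0, "ay": 0, "az": 38, "grip": -1}, {"tx": -35, "ty": -15.6, "tz": -4.6, "ax": 0, "ay": 0, "az": 38, "grip": -1}]'

```text
time_s: 1.45
ee_pos: [0.4775, 0.2921, 0.3008]
orientation: [-0.001, 0.492, 0.871, -0.0]
contact_force: [0.4, 0.8, -0.3]
gripper_width: 0.0853
grip_force: 0.0
```

Run:
```python
from h import *
im,d,K,p,R=snap("wrist"); np.savez("w1.npz",im=im,d=d,K=K,p=p,R=R); cv2.imwrite("pics/w2.png",im[:,:,::-1])
s=env.get_state();print(s["time_s"],s["ee_pos"].round(4),s["contact_force"].round(2),s["qpos"].round(2),p,R[:,2])
print(proj([.48,.224,.038],K,p,R),proj([.473,.354,.058],K,p,R),proj([.605,-.157,.135],K,p,R))
```

```text
1.5 [0.4774 0.2922 0.3008] [-0.3   0.67 -0.82] [-0.9   0.23  0.36  1.48 -0.08  1.45  0.  ] [0.44226699 0.34979937 0.42703457] [ 0.13782665 -0.22832703 -0.96377932]
[287.77358497 256.26121053] [352.06093021 140.37034544] [202.16898407 642.75497448]
```

View pics/w2.png

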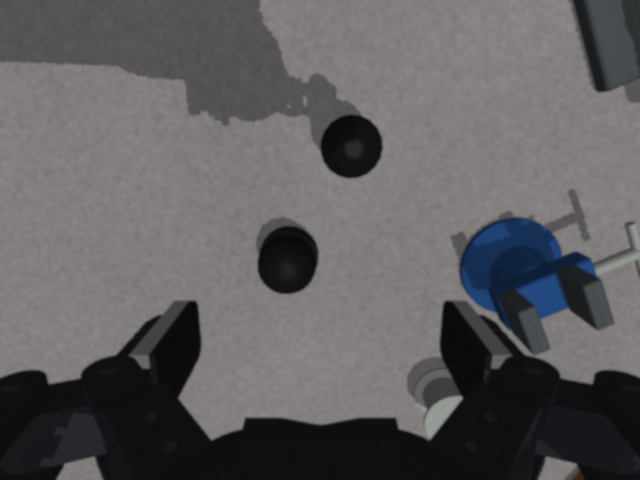

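Wrist view: knob (351,146), ball (287,262) over its ring, spool (440,410), vise jaws (525,320) at the right.

Run:
```python
from h import *
from scipy.optimize import least_squares
z=np.load("w1.npz"); im,d,K,p,R=[z[k] for k in ("im","d","K","p","R")]
C=cloud(d,K,p,R)
def near(c,r,zl,zh): return C[(np.hypot(C[...,0]-c[0],C[...,1]-c[1])<r)&(C[...,2]>zl)&(C[...,2]<zh)]
P=near((.48,.224),.05,.04,.09); f=least_squares(lambda x:np.linalg.norm(P-x,axis=1)-.03,[.48,.224,.038],loss="soft_l1",f_scale=.002)
print("ball",len(P),f.x.round(4),np.abs(f.fun).mean())
P=near((.473,.354),.05,.03,.1); print("knob top",P[P[:,2]>P[:,2].max()-.006].mean(0).round(4),P[:,2].max())
P2=P[(P[:,2]>.06)]; f=least_squares(lambda x:np.linalg.norm(P2-x,axis=1)-.028,[.473,.354,.058],loss="soft_l1",f_scale=.002); print("knob sphere",f.x.round(4),np.abs(f.fun).mean())
dark=((im.max(-1)<60)).astype(np.uint8); N,L,S,c=cv2.connectedComponentsWithStats(dark)
for (u,v,h) in ((287,262,.038),(351,146,.058)):
    i=L[v,u]; q,r=cv2.minEnclosingCircle(np.argwhere(L==i)[:,::-1].astype(np.float32)); print(S[i],np.round(q,1),r,plane(*q,h,K,p,R).round(4))
for nm,a in (("spool",((.6,.7),(.1,.3))),("vise",((.55,.8),(.2,.5)))):
    m=(C[...,0]>a[0][0])&(C[...,0]<a[0][1])&(C[...,1]>a[1][0])&(C[...,1]<a[1][1])&(C[...,2]>.02)&(C[...,2]<.14)
    print(nm,C[m].min(0).round(3),C[m].max(0).round(3))
go(np.array([.603,-.157,.25])-0*UX,-14.7)
```

```text
ball 2637 [0.4834 0.2164 0.0382] 0.00043411481019711885
knob top [0.4748 0.3493 0.0839] 0.08751131615905439
knob sphere [0.4754 0.3492 0.0583] 0.00045552734185482874
[ 258  226   60   67 3197] [287. 259.] 33.95595169067383 [0.4808 0.2211 0.038 ]
[ 321  115   61   63 2995] [351.3 145.8] 31.50853729248047 [0.4749 0.3497 0.058 ]
spool [0.665 0.144 0.02 ] [0.7   0.3   0.126]
vise [0.657 0.283 0.02 ] [0.769 0.425 0.126]
t [-44.95 -12.47   5.06] a [-0.1 -0.  45.8] from [0.4774 0.2922 0.3008]
```

>>> step_arm --moves '[{"tx": -45, "ty": -12.5, "tz": 3, "ax": 0, "ay": 0, "az": 45.8, "grip": -1}, {"tx": -45, "ty": -12.5, "tz": 3, "ax": 0, "ay": 0, "az": 45.8, "grip": -1}, {"tx": -45, "ty": -12.5, "tz": 3, "ax": 0, "ay": 0, "az": 45.8, "grip": -1}, {"tx": -45, "ty": -12.5, "tz": 3, "ax": 0, "ay": 0, "az": 45.8, "grip": -1}, {"tx": -45, "ty": -12.5, "tz": 3, "ax": 0, "ay": 0, "az": 45.8, "grip": -1}, {"tx": -45, "ty": -12.5, "tz": 3, "ax": 0, "ay": 0, "az": 45.8, "grip": -1}, {"tx": -45, "ty": -12.5, "tz": 3, "ax": 0, "ay": 0, "az": 45.8, "grip": -1}, {"tx": -45, "ty": -12.5, "tz": 3, "ax": 0, "ay": 0, "az": 45.8, "grip": -1}, {"tx": -45, "ty": -12.5, "tz": 3, "ax": 0, "ay": 0, "az": 45.8, "grip": -1}, {"tx": -45, "ty": -12.5, "tz": 3, "ax": 0, "ay": 0, "az": 45.8, "grip": -1}]'

```text
time_s: 2.75
ee_pos: [0.6034, -0.1576, 0.2709]
orientation: [-0.001, 0.792, 0.611, 0.0]
contact_force: [0.6, 1.4, -0.0]
gripper_width: 0.0854
grip_force: 0.0
```

Run:
```python
from h import *
im,d,K,p,R=snap("wrist"); np.savez("w3.npz",im=im,d=d,K=K,p=p,R=R); cv2.imwrite("pics/w3.png",im[:,:,::-1])
s=env.get_state();print(s["time_s"],s["ee_pos"].round(4),s["qpos"].round(2))
C=cloud(d,K,p,R)
m=(C[...,2]>.138)&(C[...,2]<.145)&(C[...,0]<.64)&(C[...,0]>.55)
P=C[m]; print(m.sum(),P.mean(0).round(4),cv2.minAreaRect(P[:,:2].astype(np.float32)))
v,u=np.argwhere(m).mean(0); print(u,v,plane(u,v,.141,K,p,R).round(4))
m=(C[...,2]>.146)&(C[...,2]<.154)&(C[...,0]>.62); P=C[m]; q=P-np.array([.711,-.187,0]); print("cover front edge x_st",np.percentile(q@UX,[0.5,1,2]).round(4), "y_st", np.percentile(q@UY,[1,99]))
```

```text
2.8 [ 0.6034 -0.1573  0.2711] [-0.28  0.43  0.7   1.36 -0.27  1.45  0.15]
2325 [ 0.6035 -0.1559  0.1405] ((0.6025996804237366, -0.15849271416664124), (0.10054080188274384, 0.011159829795360565), 75.59825134277344)
319.8597849462366 228.76688172043012 [ 0.6037 -0.155   0.141 ]
cover front edge x_st [-0.0437 -0.0434 -0.0426] y_st [-0.12973995  0.13312525]
```

View pics/w3.png

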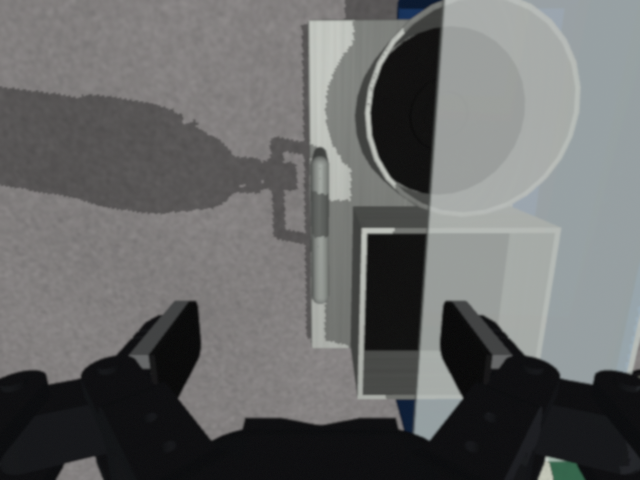

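Handle bar at (320,229), directly beneath the TCP; the cover's edge runs at column ~430. Descend and pinch.

>>> step_arm --moves '[{"tx": 0, "ty": 0, "tz": 4, "ax": 0, "ay": 0, "az": 0, "grip": -0.05}, {"tx": 0, "ty": 0, "tz": 8, "ax": 0, "ay": 0, "az": 0, "grip": -0.05}, {"tx": 0, "ty": 0, "tz": 11, "ax": 0, "ay": 0, "az": 0, "grip": -0.05}, {"tx": 0, "ty": 0, "tz": 13.4, "ax": 0, "ay": 0, "az": 0, "grip": -0.05}, {"tx": 0, "ty": 0, "tz": 13.4, "ax": 0, "ay": 0, "az": 0, "grip": -0.05}, {"tx": 0, "ty": 0, "tz": 13.4, "ax": 0, "ay": 0, "az": 0, "grip": 1}, {"tx": 0, "ty": 0, "tz": 13.4, "ax": 0, "ay": 0, "az": 0, "grip": 1}, {"tx": 0, "ty": 0, "tz": 13.4, "ax": 0, "ay": 0, "az": 0, "grip": 1}, {"tx": 0, "ty": 0, "tz": 13.4, "ax": 0, "ay": 0, "az": 0, "grip": 1}]' --newtons 40

```text
time_s: 3.92
ee_pos: [0.6039, -0.1597, 0.1389]
orientation: [0.001, 0.792, 0.61, 0.001]
contact_force: [-2.2, 2.5, 6.8]
gripper_width: 0.011
grip_force: 39.2
```

Run:
```python
from h import *
s=env.get_state();print(s["gripper_width"],s["grip_force"],s["contact_force"])
R=rot(s["orientation"]);print("UX in tool",(R.T@UX).round(4))
go(s["ee_pos"]-.143*UX,-14.7)
```

```text
0.010980888771026 39.170440435409546 [-2.23600019  2.45436388  6.82766503]
UX in tool [0.0024 1.     0.0023]
t [ -0.03 -14.3   -0.03] a [ 0.1 -0.1 -0.1] from [ 0.6039 -0.1597  0.1389]
```

>>> step_arm --moves '[{"tx": 0, "ty": -1, "tz": 0, "ax": 0, "ay": 0, "az": 0, "grip": 1}, {"tx": 0, "ty": -3, "tz": 0, "ax": 0, "ay": 0, "az": 0, "grip": 1}, {"tx": 0, "ty": -5, "tz": 0, "ax": 0, "ay": 0, "az": 0, "grip": 1}, {"tx": 0, "ty": -7, "tz": 0, "ax": 0, "ay": 0, "az": 0, "grip": 1}, {"tx": 0, "ty": -9, "tz": 0, "ax": 0, "ay": 0, "az": 0, "grip": 1}, {"tx": 0, "ty": -11, "tz": 0, "ax": 0, "ay": 0, "az": 0, "grip": 1}, {"tx": 0, "ty": -12.5, "tz": 0, "ax": 0, "ay": 0, "az": 0, "grip": 1}, {"tx": 0, "ty": -13.5, "tz": 0, "ax": 0, "ay": 0, "az": 0, "grip": 1}, {"tx": 0, "ty": -14, "tz": 0, "ax": 0, "ay": 0, "az": 0, "grip": 1}, {"tx": 0, "ty": -14.2, "tz": 0, "ax": 0, "ay": 0, "az": 0, "grip": 1}, {"tx": 0, "ty": -14.2, "tz": 0, "ax": 0, "ay": 0, "az": 0, "grip": 1}]'

```text
time_s: 5.3
ee_pos: [0.4666, -0.1241, 0.1388]
orientation: [0.001, 0.793, 0.61, 0.001]
contact_force: [-0.6, -0.4, 9.2]
gripper_width: 0.0107
grip_force: 40.4
```

>>> step_arm --moves '[{"tx": 0, "ty": 0, "tz": 0, "ax": 0, "ay": 0, "az": 0, "grip": -0.05}, {"tx": 0, "ty": 0, "tz": 0, "ax": 0, "ay": 0, "az": 0, "grip": -0.05}, {"tx": 0, "ty": 0, "tz": 0, "ax": 0, "ay": 0, "az": 0, "grip": -0.05}, {"tx": 0, "ty": 0, "tz": -3, "ax": 0, "ay": 0, "az": 0, "grip": -0.05}, {"tx": 0, "ty": 0, "tz": -8, "ax": 0, "ay": 0, "az": 0, "grip": -1}, {"tx": 0, "ty": 4, "tz": -14, "ax": 0, "ay": 0, "az": 0, "grip": -1}, {"tx": 0, "ty": 8, "tz": -20, "ax": 0, "ay": 0, "az": 0, "grip": -1}, {"tx": 0, "ty": 9, "tz": -22, "ax": 0, "ay": 0, "az": 0, "grip": -1}, {"tx": 0, "ty": 9, "tz": -22, "ax": 0, "ay": 0, "az": 0, "grip": -1}, {"tx": 0, "ty": 9, "tz": -22, "ax": 0, "ay": 0, "az": 0, "grip": -1}]'

```text
time_s: 6.55
ee_pos: [0.5522, -0.1467, 0.3562]
orientation: [-0.001, 0.793, 0.609, -0.001]
contact_force: [0.3, -0.4, -0.7]
gripper_width: 0.0854
grip_force: 0.0
```

Run:
```python
from h import *
im,d,K,p,R=snap("wrist"); np.savez("w4.npz",im=im,d=d,K=K,p=p,R=R); cv2.imwrite("pics/w4.png",im[:,:,::-1])
s=env.get_state();print(s["time_s"],s["ee_pos"].round(4))
C=cloud(d,K,p,R)
H=np.array([.4666,-.1241,0]); print("predict pot",(H+.105*UX+.078*UY).round(4),"box",(H+.105*UX-.078*UY).round(4))
m=(C[...,2]>.1)&(C[...,2]<.112)&(np.hypot(C[...,0]-.58,C[...,1]+.15)<.3)
N,L,S,_=cv2.connectedComponentsWithStats(m.astype(np.uint8))
for i in range(1,N):
    if S[i,4]>150:
        P=C[L==i][:,:2].astype(np.float32); print(S[i],cv2.minAreaRect(P),cv2.minEnclosingCircle(P))
m=(C[...,2]>.136)&(C[...,2]<.145)&(C[...,0]<.55)&(C[...,0]>.4)
P=C[m]; print(m.sum(),cv2.minAreaRect(P[:,:2].astype(np.float32)) if m.sum()>10 else 0)
```

```text
6.6 [ 0.552  -0.1465  0.356 ]
predict pot [ 0.588  -0.0753  0.    ] box [ 0.5484 -0.2262  0.    ]
[ 256   21  166  174 2929] ((0.5881380438804626, -0.07431051135063171), (0.14683055877685547, 0.1466759592294693), 82.19901275634766) ((0.5882130861282349, -0.07458677142858505), 0.07402285933494568)
[ 260  201  157  143 3085] ((0.5491794347763062, -0.2255529761314392), (0.14902271330356598, 0.14843425154685974), 75.43258666992188) ((0.5493844151496887, -0.2250320315361023), 0.10424210876226425)
1529 ((0.46739673614501953, -0.12289632856845856), (0.09977194666862488, 0.01223725639283657), 75.42915344238281)
```

View pics/w4.png

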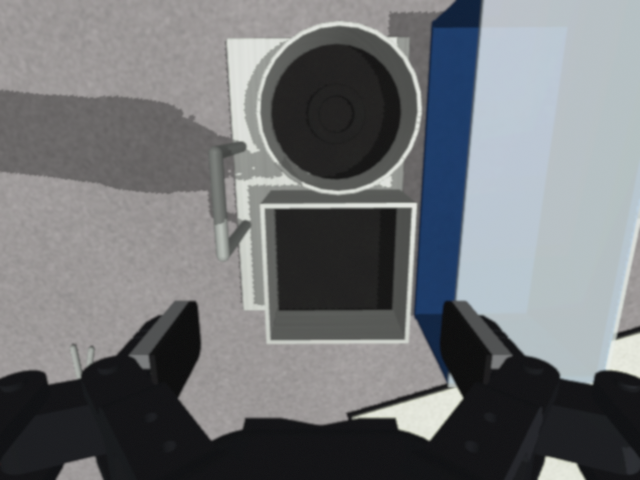

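Tray is out: pot centred near (339,106), box near (340,272), handle (222,205), all clear of the cover edge at column ~470. Positions agree with prediction within 1 mm. Now the ball.

```bash
python3 -c "
from h import *
go([.4834,.2164,.14],24)"
```

```text
t [ 33.32 -15.9   21.63] a [ -0.1  -0.  -38.9] from [ 0.552  -0.1465  0.356 ]
```

>>> step_arm --moves '[{"tx": 33.3, "ty": -15.9, "tz": 12, "ax": 0, "ay": 0, "az": -38.9, "grip": -1}, {"tx": 33.3, "ty": -15.9, "tz": 12, "ax": 0, "ay": 0, "az": -38.9, "grip": -1}, {"tx": 33.3, "ty": -15.9, "tz": 12, "ax": 0, "ay": 0, "az": -38.9, "grip": -1}, {"tx": 33.3, "ty": -15.9, "tz": 12, "ax": 0, "ay": 0, "az": -38.9, "grip": -1}, {"tx": 33.3, "ty": -15.9, "tz": 12, "ax": 0, "ay": 0, "az": -38.9, "grip": -1}, {"tx": 33.3, "ty": -15.9, "tz": 12, "ax": 0, "ay": 0, "az": -38.9, "grip": -1}, {"tx": 33.3, "ty": -15.9, "tz": 21.6, "ax": 0, "ay": 0, "az": -38.9, "grip": -1}, {"tx": 33.3, "ty": -15.9, "tz": 21.6, "ax": 0, "ay": 0, "az": -38.9, "grip": -1}, {"tx": 33.3, "ty": -15.9, "tz": 21.6, "ax": 0, "ay": 0, "az": -38.9, "grip": -1}, {"tx": 33.3, "ty": -15.9, "tz": 21.6, "ax": 0, "ay": 0, "az": -38.9, "grip": -1}, {"tx": 33.3, "ty": -15.9, "tz": 21.6, "ax": 0, "ay": 0, "az": -38.9, "grip": -1}]'

```text
time_s: 7.98
ee_pos: [0.4857, 0.216, 0.1434]
orientation: [0.001, 0.545, 0.839, 0.002]
contact_force: [0.5, 0.5, 0.3]
gripper_width: 0.0856
grip_force: 0.0
```

```bash
python3 -c "
from h import *
go([.4834,.2164,.037],24)"
```

```text
t [ 0.12 -0.23 10.64] a [ 0.2 -0.  -0. ] from [0.4857 0.216  0.1434]
```

>>> step_arm --moves '[{"tx": 0, "ty": -0.1, "tz": 4, "ax": 0, "ay": 0, "az": 0, "grip": -1}, {"tx": 0, "ty": -0.1, "tz": 8, "ax": 0, "ay": 0, "az": 0, "grip": -1}, {"tx": 0, "ty": -0.1, "tz": 10.3, "ax": 0, "ay": 0, "az": 0, "grip": -1}, {"tx": 0, "ty": -0.1, "tz": 10.3, "ax": 0, "ay": 0, "az": 0, "grip": -1}, {"tx": 0, "ty": -0.1, "tz": 10.3, "ax": 0, "ay": 0, "az": 0, "grip": -1}]'

```text
time_s: 8.6
ee_pos: [0.4848, 0.216, 0.04]
orientation: [0.001, 0.545, 0.839, 0.001]
contact_force: [0.4, 0.7, 0.2]
gripper_width: 0.0855
grip_force: 0.0
```

>>> step_arm --moves '[{"tx": 0, "ty": -0.1, "tz": 0.4, "ax": 0, "ay": 0, "az": 0, "grip": -1}, {"tx": 0, "ty": -0.1, "tz": 0.4, "ax": 0, "ay": 0, "az": 0, "grip": -0.2}, {"tx": 0, "ty": -0.1, "tz": 0.4, "ax": 0, "ay": 0, "az": 0, "grip": 1}, {"tx": 0, "ty": -0.1, "tz": 0.4, "ax": 0, "ay": 0, "az": 0, "grip": 1}, {"tx": 0, "ty": -0.1, "tz": 0.4, "ax": 0, "ay": 0, "az": 0, "grip": 1}, {"tx": 0, "ty": -0.1, "tz": 0.4, "ax": 0, "ay": 0, "az": 0, "grip": 1}]' --newtons 25

```text
time_s: 9.35
ee_pos: [0.4835, 0.2156, 0.0349]
orientation: [0.0, 0.544, 0.839, 0.001]
contact_force: [1.1, 0.7, 5.5]
gripper_width: 0.059
grip_force: 26.6
```

>>> step_arm --moves '[{"tx": 0, "ty": 0, "tz": -1, "ax": 0, "ay": 0, "az": 0, "grip": 1}, {"tx": 0, "ty": 0, "tz": -4, "ax": 0, "ay": 0, "az": 0, "grip": 1}, {"tx": 0, "ty": 0, "tz": -9, "ax": 0, "ay": 0, "az": 0, "grip": 1}, {"tx": 0, "ty": 0, "tz": -14, "ax": 0, "ay": 0, "az": 0, "grip": 1}, {"tx": 0, "ty": 0, "tz": -18, "ax": 0, "ay": 0, "az": 0, "grip": 1}, {"tx": 0, "ty": 0, "tz": -18, "ax": 0, "ay": 0, "az": 0, "grip": 1}, {"tx": 0, "ty": 0, "tz": -18, "ax": 0, "ay": 0, "az": 0, "grip": 1}]'

```text
time_s: 10.22
ee_pos: [0.4817, 0.2148, 0.2132]
orientation: [-0.001, 0.544, 0.839, -0.001]
contact_force: [0.6, 0.3, -3.4]
gripper_width: 0.0588
grip_force: 27.9
```

```bash
python3 -c "
from h import *
go([.5882,-.0745,.215],-14.7)
im,d,K,p,R=snap('wrist'); np.savez('w5.npz',im=im,d=d,K=K,p=p,R=R)
s=env.get_state(); C=cloud(d,K,p,R); dark=(im.max(-1)<45)
T=rot(s['orientation']); Q=(C-s['ee_pos'])@T
m=(d>0)&(abs(Q[...,0])<.035)&(abs(Q[...,1])<.024)&(abs(Q[...,2])<.035)
from scipy.optimize import least_squares
P=Q[m]; f=least_squares(lambda x:np.linalg.norm(P-x,axis=1)-.03,[0,0,0],loss='soft_l1',f_scale=.002); print(m.sum(),f.x.round(4),np.abs(f.fun).mean(),s['contact_force'].round(2))
"
```

```text
t [-30.76  -2.06  -0.17] a [-0.1  0.1 38.7] from [0.4817 0.2148 0.2132]
24665 [ 0.0004 -0.     -0.0035] 0.00036436764480430033 [-1.27 -0.92 -2.5 ]
```

Ball held, centred, 3.5 mm behind the TCP. Carry over the pot.

>>> step_arm --moves '[{"tx": -4, "ty": -0.3, "tz": 0, "ax": 0, "ay": 0, "az": 5, "grip": 1}, {"tx": -9, "ty": -0.6, "tz": 0, "ax": 0, "ay": 0, "az": 11, "grip": 1}, {"tx": -14, "ty": -1, "tz": 0, "ax": 0, "ay": 0, "az": 18, "grip": 1}, {"tx": -19, "ty": -1.4, "tz": 0, "ax": 0, "ay": 0, "az": 25, "grip": 1}, {"tx": -24, "ty": -1.7, "tz": 0, "ax": 0, "ay": 0, "az": 31, "grip": 1}, {"tx": -28, "ty": -1.9, "tz": 0, "ax": 0, "ay": 0, "az": 36, "grip": 1}, {"tx": -30.8, "ty": -2.1, "tz": 0, "ax": 0, "ay": 0, "az": 38.7, "grip": 1}, {"tx": -30.8, "ty": -2.1, "tz": 0, "ax": 0, "ay": 0, "az": 38.7, "grip": 1}, {"tx": -30.8, "ty": -2.1, "tz": 0, "ax": 0, "ay": 0, "az": 38.7, "grip": 1}, {"tx": -30.8, "ty": -2.1, "tz": 0, "ax": 0, "ay": 0, "az": 38.7, "grip": 1}]'

```text
time_s: 11.52
ee_pos: [0.5886, -0.073, 0.2137]
orientation: [-0.001, 0.791, 0.612, -0.0]
contact_force: [-0.3, 0.3, -1.8]
gripper_width: 0.0586
grip_force: 27.8
```

```bash
python3 -c "
from h import *
go([.5882,-.0745,.0715],-14.7)
print(env.get_state()['contact_force'])"
```

```text
t [-0.16  0.02 14.22] a [-0.1 -0.   0.2] from [ 0.5886 -0.073   0.2137]
[-0.34284997  0.29272299 -1.80089285]
```

>>> step_arm --moves '[{"tx": -0.1, "ty": 0, "tz": 3, "ax": 0, "ay": 0, "az": 0, "grip": 1}, {"tx": -0.1, "ty": 0, "tz": 7, "ax": 0, "ay": 0, "az": 0, "grip": 1}, {"tx": -0.1, "ty": 0, "tz": 10, "ax": 0, "ay": 0, "az": 0, "grip": 1}, {"tx": -0.1, "ty": 0, "tz": 12, "ax": 0, "ay": 0, "az": 0, "grip": 1}, {"tx": -0.1, "ty": 0, "tz": 13, "ax": 0, "ay": 0, "az": 0, "grip": 1}, {"tx": -0.1, "ty": 0, "tz": 13.5, "ax": 0, "ay": 0, "az": 0, "grip": 1}, {"tx": -0.1, "ty": 0, "tz": 13.7, "ax": 0, "ay": 0, "az": 0, "grip": 1}, {"tx": -0.1, "ty": 0, "tz": 13.7, "ax": 0, "ay": 0, "az": 0, "grip": 1}, {"tx": -0.1, "ty": 0, "tz": 13.7, "ax": 0, "ay": 0, "az": 0, "grip": 1}]'

```text
time_s: 12.65
ee_pos: [0.589, -0.0757, 0.0779]
orientation: [0.0, 0.792, 0.611, 0.0]
contact_force: [-0.4, 0.2, -1.9]
gripper_width: 0.0587
grip_force: 27.8
```

```bash
python3 -c "
from h import *
go([.5882,-.0745,.069],-14.7)
im,d,K,p,R=snap('wrist')
print(env.get_state()['contact_force'])"
```

```text
t [ 0.1  -0.11  0.89] a [ 0. -0.  0.] from [ 0.589  -0.0757  0.0779]
[-0.30472854  0.55158977 -1.10091682]
```

Lower the last 9 mm in small steps, watching the force.

>>> step_arm --moves '[{"tx": 0.1, "ty": -0.1, "tz": 0.2, "ax": 0, "ay": 0, "az": 0, "grip": 1}, {"tx": 0.1, "ty": -0.1, "tz": 0.4, "ax": 0, "ay": 0, "az": 0, "grip": 1}, {"tx": 0.1, "ty": -0.1, "tz": 0.6, "ax": 0, "ay": 0, "az": 0, "grip": 1}, {"tx": 0.1, "ty": -0.1, "tz": 0.7, "ax": 0, "ay": 0, "az": 0, "grip": 1}, {"tx": 0.1, "ty": -0.1, "tz": 0.8, "ax": 0, "ay": 0, "az": 0, "grip": 1}, {"tx": 0.1, "ty": -0.1, "tz": 0.8, "ax": 0, "ay": 0, "az": 0, "grip": 1}]'

```text
time_s: 13.45
ee_pos: [0.588, -0.0745, 0.0693]
orientation: [0.0, 0.792, 0.611, -0.0]
contact_force: [0.8, -0.1, -0.2]
gripper_width: 0.0585
grip_force: 27.9
```

>>> step_arm --moves '[{"tx": 0, "ty": 0, "tz": 0.05, "ax": 0, "ay": 0, "az": 0, "grip": 1}, {"tx": 0, "ty": 0, "tz": 0.1, "ax": 0, "ay": 0, "az": 0, "grip": 1}, {"tx": 0, "ty": 0, "tz": 0.1, "ax": 0, "ay": 0, "az": 0, "grip": 1}]'

```text
time_s: 13.82
ee_pos: [0.588, -0.0746, 0.0685]
orientation: [0.0, 0.792, 0.611, 0.0]
contact_force: [-1.1, -0.9, 1.6]
gripper_width: 0.0586
grip_force: 28.0
```

```bash
python3 -c "
from h import *
f=[]
for i in range(3): env.snapshot('wrist'); f.append(env.get_state()['contact_force'][2])
print(f,env.get_state()['ee_pos'])"
```

```text
[np.float64(1.3180466189185551), np.float64(1.1521205965798593), np.float64(1.018954899077157)] [ 0.58800551 -0.0745865   0.06842967]
```

Seated (about 1 N net support). Release and rise.

>>> step_arm --moves '[{"tx": 0, "ty": 0, "tz": 0, "ax": 0, "ay": 0, "az": 0, "grip": -0.5}, {"tx": 0, "ty": 0, "tz": 0, "ax": 0, "ay": 0, "az": 0, "grip": -0.7}, {"tx": 0, "ty": 0, "tz": 0, "ax": 0, "ay": 0, "az": 0, "grip": -0.7}, {"tx": 0, "ty": 0, "tz": 0, "ax": 0, "ay": 0, "az": 0, "grip": -0.7}, {"tx": 0, "ty": 0, "tz": -2, "ax": 0, "ay": 0, "az": 0, "grip": -0.7}, {"tx": 0, "ty": 0, "tz": -5, "ax": 0, "ay": 0, "az": 0, "grip": -0.7}, {"tx": 0, "ty": 0, "tz": -9, "ax": 0, "ay": 0, "az": 0, "grip": -1}, {"tx": 0, "ty": 0, "tz": -14, "ax": 0, "ay": 0, "az": 0, "grip": -1}, {"tx": 0, "ty": 0, "tz": -18, "ax": 0, "ay": 0, "az": 0, "grip": -1}, {"tx": 0, "ty": 0, "tz": -18, "ax": 0, "ay": 0, "az": 0, "grip": -1}]'

```text
time_s: 15.22
ee_pos: [0.5896, -0.0754, 0.2536]
orientation: [0.002, 0.792, 0.611, 0.003]
contact_force: [0.0, 0.1, -0.1]
gripper_width: 0.0854
grip_force: 0.0
```

```bash
python3 -c "
from h import *
from scipy.optimize import least_squares
im,d,K,p,R=snap('wrist'); C=cloud(d,K,p,R)
P=C[(np.hypot(C[...,0]-.588,C[...,1]+.0745)<.028)&(C[...,2]>.07)&(C[...,2]<.12)]
f=least_squares(lambda x:np.linalg.norm(P-x,axis=1)-.03,[.588,-.0745,.07],loss='soft_l1',f_scale=.002); print(len(P),f.x.round(4),np.abs(f.fun).mean())
go([.4754,.3492,.18],36.3)"
```

```text
4187 [ 0.5881 -0.0745  0.072 ] 0.0004092296800354176
t [ 38.14 -21.75   7.07] a [  0.3   0.  -51. ] from [ 0.5887 -0.0749  0.2512]
```

Ball seated exactly (z 0.072). Now the knob.

>>> step_arm --moves '[{"tx": 38.1, "ty": -21.7, "tz": 7, "ax": 0, "ay": 0, "az": -51, "grip": -1}, {"tx": 38.1, "ty": -21.7, "tz": 7, "ax": 0, "ay": 0, "az": -51, "grip": -1}, {"tx": 38.1, "ty": -21.7, "tz": 7, "ax": 0, "ay": 0, "az": -51, "grip": -1}, {"tx": 38.1, "ty": -21.7, "tz": 7, "ax": 0, "ay": 0, "az": -51, "grip": -1}, {"tx": 38.1, "ty": -21.7, "tz": 7, "ax": 0, "ay": 0, "az": -51, "grip": -1}, {"tx": 38.1, "ty": -21.7, "tz": 7, "ax": 0, "ay": 0, "az": -51, "grip": -1}, {"tx": 38.1, "ty": -21.7, "tz": 7, "ax": 0, "ay": 0, "az": -51, "grip": -1}, {"tx": 38.1, "ty": -21.7, "tz": 7, "ax": 0, "ay": 0, "az": -51, "grip": -1}, {"tx": 38.1, "ty": -21.7, "tz": 7, "ax": 0, "ay": 0, "az": -51, "grip": -1}, {"tx": 38.1, "ty": -21.7, "tz": 7, "ax": 0, "ay": 0, "az": -51, "grip": -1}, {"tx": 38.1, "ty": -21.7, "tz": 7, "ax": 0, "ay": 0, "az": -51, "grip": -1}]'

```text
time_s: 16.65
ee_pos: [0.4755, 0.3474, 0.1787]
orientation: [0.0, 0.453, 0.892, 0.0]
contact_force: [-0.6, 0.1, 0.2]
gripper_width: 0.0855
grip_force: 0.0
```

```bash
python3 -c "
from h import *
from scipy.optimize import least_squares
im,d,K,p,R=snap('wrist'); C=cloud(d,K,p,R)
P=C[(np.hypot(C[...,0]-.4754,C[...,1]-.3492)<.04)&(C[...,2]>.06)&(C[...,2]<.09)]
f=least_squares(lambda x:np.linalg.norm(P-x,axis=1)-.028,[.4754,.3492,.058],loss='soft_l1',f_scale=.002); print(len(P),f.x.round(4),np.abs(f.fun).mean())
go([f.x[0],f.x[1],.055],36.3)"
```

```text
5999 [0.4753 0.349  0.0583] 0.0004133061088621476
t [ 0.1   0.07 12.36] a [ 0.   0.  -0.1] from [0.4753 0.3478 0.1786]
```

>>> step_arm --moves '[{"tx": 0.1, "ty": 0, "tz": 4, "ax": 0, "ay": 0, "az": 0, "grip": -1}, {"tx": 0.1, "ty": 0, "tz": 8, "ax": 0, "ay": 0, "az": 0, "grip": -1}, {"tx": 0.1, "ty": 0, "tz": 11, "ax": 0, "ay": 0, "az": 0, "grip": -1}, {"tx": 0.1, "ty": 0, "tz": 12.3, "ax": 0, "ay": 0, "az": 0, "grip": -1}, {"tx": 0.1, "ty": 0, "tz": 12.3, "ax": 0, "ay": 0, "az": 0, "grip": -1}, {"tx": 0.1, "ty": 0, "tz": 12.3, "ax": 0, "ay": 0, "az": 0, "grip": -1}]'

```text
time_s: 17.45
ee_pos: [0.4748, 0.3504, 0.0568]
orientation: [0.0, 0.452, 0.892, 0.001]
contact_force: [1.6, 0.4, 0.4]
gripper_width: 0.0852
grip_force: 0.0
```

```bash
python3 -c "
from h import *
go([.4753,.349,.055],36.3)"
```

```text
t [-0.14 -0.04  0.18] a [ 0.1 -0.   0. ] from [0.4748 0.3504 0.0568]
```

>>> step_arm --moves '[{"tx": -0.1, "ty": 0, "tz": 0.2, "ax": 0, "ay": 0, "az": 0, "grip": -1}, {"tx": -0.1, "ty": 0, "tz": 0.2, "ax": 0, "ay": 0, "az": 0, "grip": -0.4}, {"tx": -0.1, "ty": 0, "tz": 0.2, "ax": 0, "ay": 0, "az": 0, "grip": 1}, {"tx": -0.1, "ty": 0, "tz": 0.2, "ax": 0, "ay": 0, "az": 0, "grip": 1}, {"tx": -0.1, "ty": 0, "tz": 0.2, "ax": 0, "ay": 0, "az": 0, "grip": 1}, {"tx": -0.1, "ty": 0, "tz": 0.2, "ax": 0, "ay": 0, "az": 0, "grip": 1}, {"tx": -0.1, "ty": 0, "tz": 0.2, "ax": 0, "ay": 0, "az": 0, "grip": 1}]' --newtons 35

```text
time_s: 18.32
ee_pos: [0.4747, 0.3493, 0.0539]
orientation: [0.0, 0.451, 0.892, 0.0]
contact_force: [-1.3, -1.2, 4.8]
gripper_width: 0.0538
grip_force: 36.0
```

>>> step_arm --moves '[{"tx": 0, "ty": 0, "tz": -0.5, "ax": 0, "ay": 0, "az": 0, "grip": 1}, {"tx": 0, "ty": 0, "tz": -2, "ax": 0, "ay": 0, "az": 0, "grip": 1}, {"tx": 0, "ty": 0, "tz": -6, "ax": 0, "ay": 0, "az": 0, "grip": 1}, {"tx": 0, "ty": 0, "tz": -11, "ax": 0, "ay": 0, "az": 0, "grip": 1}, {"tx": 0, "ty": 0, "tz": -16, "ax": 0, "ay": 0, "az": 0, "grip": 1}, {"tx": 0, "ty": 0, "tz": -20, "ax": 0, "ay": 0, "az": 0, "grip": 1}, {"tx": 0, "ty": 0, "tz": -21, "ax": 0, "ay": 0, "az": 0, "grip": 1}, {"tx": 0, "ty": 0, "tz": -21, "ax": 0, "ay": 0, "az": 0, "grip": 1}]'

```text
time_s: 19.32
ee_pos: [0.4745, 0.349, 0.2634]
orientation: [0.0, 0.451, 0.892, 0.0]
contact_force: [-0.3, -0.1, -2.5]
gripper_width: 0.054
grip_force: 37.5
```

```bash
python3 -c "
from h import *
from scipy.optimize import least_squares
go([.5492,-.2254,.265],-14.7)
im,d,K,p,R=snap('wrist'); s=env.get_state(); C=cloud(d,K,p,R); T=rot(s['orientation']); Q=(C-s['ee_pos'])@T
m=(d>0)&(abs(Q[...,0])<.035)&(abs(Q[...,1])<.024)&(Q[...,2]<0.003)&(Q[...,2]>-.04); P=Q[m]
f=least_squares(lambda x:np.linalg.norm(P-x,axis=1)-.028,[0,0,0],loss='soft_l1',f_scale=.002); print(m.sum(),f.x.round(4),np.abs(f.fun).mean(),s['contact_force'].round(2)); cv2.imwrite('pics/w6.png',im[:,:,::-1])
im,d,K,p,R=snap('side'); u,v=proj(s['ee_pos'],K,p,R).astype(int); print(u,v); cv2.imwrite('pics/s6.png',cv2.resize(im[max(v-50,0):v+50,max(u-60,0):u+60,::-1],None,fx=5,fy=5))
"
```

```text
t [-50.71 -28.01  -0.18] a [ 0. -0. 51.] from [0.4745 0.349  0.2634]
22169 [-0.0007  0.0002 -0.0057] 0.0004162174125701634 [-0.04 -0.46 -2.51]
339 385
```

View pics/s6.png

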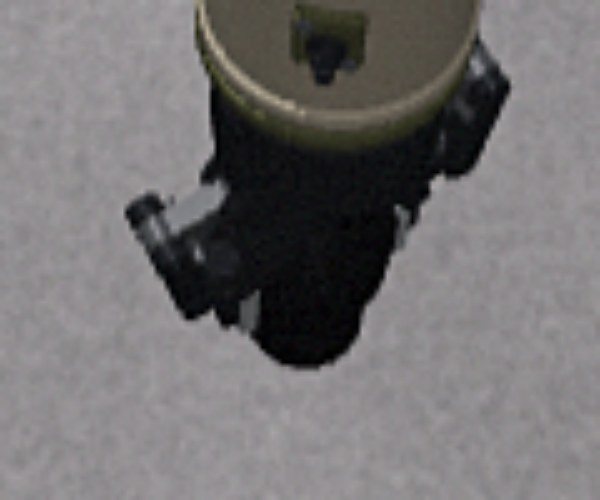

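>>> step_arm --moves '[{"tx": -4, "ty": -2.2, "tz": 0, "ax": 0, "ay": 0, "az": 4, "grip": 1}, {"tx": -8, "ty": -4.4, "tz": 0, "ax": 0, "ay": 0, "az": 8, "grip": 1}, {"tx": -13, "ty": -7.2, "tz": 0, "ax": 0, "ay": 0, "az": 13, "grip": 1}, {"tx": -18, "ty": -9.9, "tz": 0, "ax": 0, "ay": 0, "az": 18, "grip": 1}, {"tx": -23, "ty": -12.7, "tz": 0, "ax": 0, "ay": 0, "az": 23, "grip": 1}, {"tx": -28, "ty": -15.5, "tz": 0, "ax": 0, "ay": 0, "az": 28, "grip": 1}, {"tx": -33, "ty": -18.2, "tz": 0, "ax": 0, "ay": 0, "az": 33, "grip": 1}, {"tx": -38, "ty": -21, "tz": 0, "ax": 0, "ay": 0, "az": 38, "grip": 1}, {"tx": -43, "ty": -23.8, "tz": 0, "ax": 0, "ay": 0, "az": 43, "grip": 1}, {"tx": -47, "ty": -26, "tz": 0, "ax": 0, "ay": 0, "az": 47, "grip": 1}, {"tx": -49.5, "ty": -27.4, "tz": 0, "ax": 0, "ay": 0, "az": 50, "grip": 1}, {"tx": -50.7, "ty": -28, "tz": 0, "ax": 0, "ay": 0, "az": 51, "grip": 1}, {"tx": -50.7, "ty": -28, "tz": 0, "ax": 0, "ay": 0, "az": 51, "grip": 1}, {"tx": -50.7, "ty": -28, "tz": 0, "ax": 0, "ay": 0, "az": 51, "grip": 1}]'

```text
time_s: 21.18
ee_pos: [0.5496, -0.2234, 0.2628]
orientation: [-0.001, 0.791, 0.612, 0.0]
contact_force: [-0.0, 0.3, -1.9]
gripper_width: 0.0538
grip_force: 37.6
```

```bash
python3 -c "
from h import *
go([.5492,-.2254,.0926],-14.7)
im,d,K,p,R=snap('scene'); s=env.get_state(); u,v=proj(s['ee_pos'],K,p,R).astype(int); print(u,v); cv2.imwrite('pics/s7.png',cv2.resize(im[max(v-50,0):v+50,max(u-60,0):u+60,::-1],None,fx=5,fy=5))
"
```

```text
t [-0.21  0.03 17.02] a [-0.1 -0.   0.2] from [ 0.5496 -0.2234  0.2628]
270 194
```

View pics/s7.png

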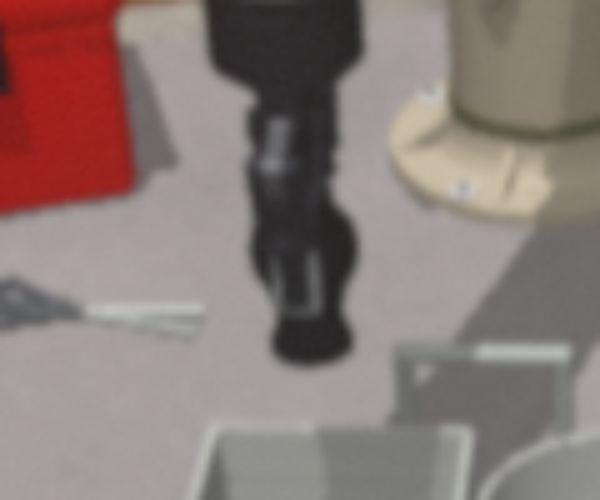

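Head centred near (304,250), foot near (313,350) in the crop; check that lean against a true vertical there.

```bash
python3 -c "
from h import *
im,d,K,p,R=snap('scene'); s=env.get_state(); e=s['ee_pos']; u,v=proj(e,K,p,R).astype(int)
f=lambda dz:((proj(e+np.array([0,0,dz]),K,p,R)-[u-60,v-50])*5).round(1)
print('head',f(.0057),'foot',f(-.0526+.004))
C=cloud(d,K,p,R)
m=(np.hypot(C[...,0]-e[0],C[...,1]-e[1])<.06)&(C[...,2]<e[2]-.02)&(C[...,2]>e[2]-.07)&(im.max(-1)<70); P=C[m]
view=np.array([R[0,0],R[1,0],0]); print('lateral dir',view.round(2))
for a in np.arange(.02,.06,.006):
    q=(P[(e[2]-P[:,2]>a)&(e[2]-P[:,2]<a+.006)]-e)@R[:,0]; 
    if len(q)>3: print(round(a,3),len(q),(q.min()*1e3).round(1),(q.max()*1e3).round(1))
for i in range(3): env.snapshot('wrist'); print(env.get_state()['contact_force'].round(2))
"
```

```text
head [299.8 241. ] foot [308.2 332. ]
lateral dir [0.2  0.98 0.  ]
0.02 4 9.5 16.7
0.026 22 -8.5 16.1
0.032 23 -12.0 18.3
0.038 39 -15.2 18.3
0.044 40 -15.6 20.6
[ 0.37 -0.61 -1.89]
[-0.51  0.55 -1.46]
[ 0.24  0.27 -1.38]
```

Lean matches the vertical (8 px): the knob hangs upright. Lower into the box.

>>> step_arm --moves '[{"tx": -0.1, "ty": 0, "tz": 3, "ax": 0, "ay": 0, "az": 0, "grip": 1}, {"tx": -0.1, "ty": 0, "tz": 7, "ax": 0, "ay": 0, "az": 0, "grip": 1}, {"tx": -0.1, "ty": 0, "tz": 11, "ax": 0, "ay": 0, "az": 0, "grip": 1}, {"tx": -0.1, "ty": 0, "tz": 13.5, "ax": 0, "ay": 0, "az": 0, "grip": 1}, {"tx": -0.1, "ty": 0, "tz": 15, "ax": 0, "ay": 0, "az": 0, "grip": 1}, {"tx": -0.1, "ty": 0, "tz": 15.7, "ax": 0, "ay": 0, "az": 0, "grip": 1}, {"tx": -0.1, "ty": 0, "tz": 16, "ax": 0, "ay": 0, "az": 0, "grip": 1}, {"tx": -0.1, "ty": 0, "tz": 16, "ax": 0, "ay": 0, "az": 0, "grip": 1}, {"tx": -0.1, "ty": 0, "tz": 16, "ax": 0, "ay": 0, "az": 0, "grip": 1}]'

```text
time_s: 22.55
ee_pos: [0.5495, -0.2264, 0.1041]
orientation: [0.001, 0.792, 0.611, 0.0]
contact_force: [-0.2, 0.8, -1.9]
gripper_width: 0.0537
grip_force: 37.6
```

```bash
python3 -c "
from h import *
env.snapshot('wrist'); go([.5492,-.2254,.0926],-14.7)
print(env.get_state()['contact_force'])"
```

```text
t [ 0.09 -0.04  1.13] a [ 0.1 -0.   0. ] from [ 0.5494 -0.2264  0.1039]
[-0.03535787  0.08827028 -2.52553878]
```

>>> step_arm --moves '[{"tx": 0, "ty": 0, "tz": 0.3, "ax": 0, "ay": 0, "az": 0, "grip": 1}, {"tx": 0, "ty": 0, "tz": 0.5, "ax": 0, "ay": 0, "az": 0, "grip": 1}, {"tx": 0, "ty": 0, "tz": 0.7, "ax": 0, "ay": 0, "az": 0, "grip": 1}, {"tx": 0, "ty": 0, "tz": 0.85, "ax": 0, "ay": 0, "az": 0, "grip": 1}, {"tx": 0, "ty": 0, "tz": 0.95, "ax": 0, "ay": 0, "az": 0, "grip": 1}, {"tx": 0, "ty": 0, "tz": 0.95, "ax": 0, "ay": 0, "az": 0, "grip": 1}, {"tx": 0, "ty": 0, "tz": 0.95, "ax": 0, "ay": 0, "az": 0, "grip": 1}]'

```text
time_s: 23.48
ee_pos: [0.549, -0.2262, 0.0939]
orientation: [-0.0, 0.792, 0.611, -0.0]
contact_force: [-1.1, 0.3, 0.5]
gripper_width: 0.0536
grip_force: 37.8
```

```bash
python3 -c "
from h import *
for i in range(3): env.snapshot('wrist'); print(env.get_state()['contact_force'].round(2))
print(env.get_state()['ee_pos'])"
```

```text
[-1.19  0.6   1.03]
[-1.78 -0.01  0.99]
[-2.18  0.59  0.77]
[ 0.54900967 -0.22616443  0.09386814]
```

Foot is on the pad (~1 N). Release and rise.

>>> step_arm --moves '[{"tx": 0, "ty": 0, "tz": 0, "ax": 0, "ay": 0, "az": 0, "grip": -0.4}, {"tx": 0, "ty": 0, "tz": 0, "ax": 0, "ay": 0, "az": 0, "grip": -0.75}, {"tx": 0, "ty": 0, "tz": 0, "ax": 0, "ay": 0, "az": 0, "grip": -0.75}, {"tx": 0, "ty": 0, "tz": 0, "ax": 0, "ay": 0, "az": 0, "grip": -0.75}, {"tx": 0, "ty": 0, "tz": -1.5, "ax": 0, "ay": 0, "az": 0, "grip": -0.75}, {"tx": 0, "ty": 0, "tz": -4, "ax": 0, "ay": 0, "az": 0, "grip": -0.75}, {"tx": 0, "ty": 0, "tz": -8, "ax": 0, "ay": 0, "az": 0, "grip": -0.75}, {"tx": 0, "ty": 0, "tz": -13, "ax": 0, "ay": 0, "az": 0, "grip": -0.75}, {"tx": 0, "ty": 0, "tz": -18, "ax": 0, "ay": 0, "az": 0, "grip": -0.75}, {"tx": 0, "ty": 0, "tz": -22, "ax": 0, "ay": 0, "az": 0, "grip": -0.05}, {"tx": 0, "ty": 0, "tz": -22, "ax": 0, "ay": 0, "az": 0, "grip": -0.05}]'

```text
time_s: 25.0
ee_pos: [0.5499, -0.2275, 0.3185]
orientation: [0.003, 0.792, 0.611, 0.002]
contact_force: [0.4, 0.1, -0.6]
gripper_width: 0.0452
grip_force: 0.0
```

```bash
python3 -c "
from h import *
from scipy.optimize import least_squares
im,d,K,p,R=snap('wrist'); C=cloud(d,K,p,R); cv2.imwrite('pics/w8.png',im[:,:,::-1])
P=C[(np.hypot(C[...,0]-.549,C[...,1]+.226)<.035)&(C[...,2]>.1)&(C[...,2]<.14)]
f=least_squares(lambda x:np.linalg.norm(P-x,axis=1)-.028,[.549,-.226,.098],loss='soft_l1',f_scale=.002); print(len(P),P[:,2].max(),f.x.round(4),np.abs(f.fun).mean())
m=(C[...,2]>.136)&(C[...,2]<.145)&(C[...,0]<.55)&(C[...,0]>.4)
print(m.sum(),cv2.minAreaRect(C[m][:,:2].astype(np.float32)))
go([.4666,-.1235,.25],-14.7)"
```

```text
3143 0.12741530336503604 [ 0.5495 -0.2269  0.0983] 0.0004490562029360935
2394 ((0.4671469032764435, -0.12354186177253723), (0.10055108368396759, 0.012540305033326149), 75.6580810546875)
t [  7.9  -10.65   6.57] a [0.2 0.  0. ] from [ 0.5494 -0.2269  0.3161]
```

View pics/w8.png

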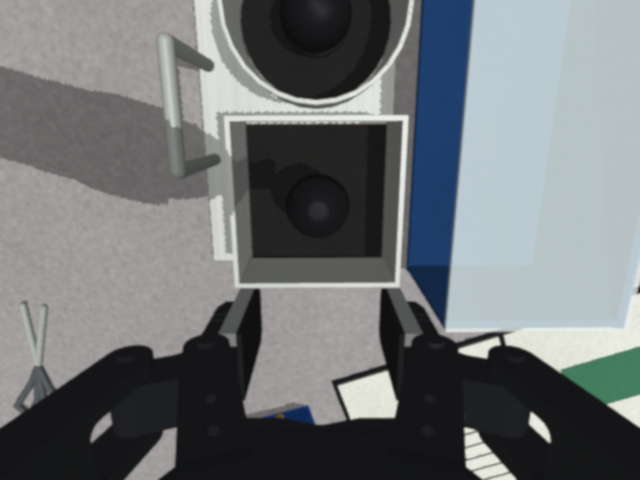

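Knob stands upright in the box at (318,206), ball in the pot at (313,18). Back to the handle.

>>> step_arm --moves '[{"tx": 7.9, "ty": -10.6, "tz": 6.5, "ax": 0, "ay": 0, "az": 0, "grip": -0.05}, {"tx": 7.9, "ty": -10.6, "tz": 6.5, "ax": 0, "ay": 0, "az": 0, "grip": -0.05}, {"tx": 7.9, "ty": -10.6, "tz": 6.5, "ax": 0, "ay": 0, "az": 0, "grip": -0.05}, {"tx": 7.9, "ty": -10.6, "tz": 6.5, "ax": 0, "ay": 0, "az": 0, "grip": -0.05}, {"tx": 7.9, "ty": -10.6, "tz": 6.5, "ax": 0, "ay": 0, "az": 0, "grip": -0.05}, {"tx": 7.9, "ty": -10.6, "tz": 6.5, "ax": 0, "ay": 0, "az": 0, "grip": -0.05}]'

```text
time_s: 25.8
ee_pos: [0.4671, -0.1241, 0.2492]
orientation: [0.001, 0.792, 0.61, -0.0]
contact_force: [0.0, -0.4, 0.6]
gripper_width: 0.0451
grip_force: 0.0
```

```bash
python3 -c "
from h import *
env.snapshot('wrist');go([.467,-.1235,.138],-14.7)"
```

```text
t [ 0.06 -0.02 11.11] a [ 0.   0.1 -0.1] from [ 0.467  -0.124   0.2491]
```

>>> step_arm --moves '[{"tx": 0, "ty": 0, "tz": 4, "ax": 0, "ay": 0, "az": 0, "grip": -0.05}, {"tx": 0, "ty": 0, "tz": 8, "ax": 0, "ay": 0, "az": 0, "grip": -0.05}, {"tx": 0, "ty": 0, "tz": 11, "ax": 0, "ay": 0, "az": 0, "grip": -0.05}, {"tx": 0, "ty": 0, "tz": 11, "ax": 0, "ay": 0, "az": 0, "grip": -0.05}, {"tx": 0, "ty": 0, "tz": 11, "ax": 0, "ay": 0, "az": 0, "grip": 1}, {"tx": 0, "ty": 0, "tz": 11, "ax": 0, "ay": 0, "az": 0, "grip": 1}, {"tx": 0, "ty": 0, "tz": 11, "ax": 0, "ay": 0, "az": 0, "grip": 1}, {"tx": 0, "ty": 0, "tz": 11, "ax": 0, "ay": 0, "az": 0, "grip": 1}]' --newtons 40

```text
time_s: 26.85
ee_pos: [0.4676, -0.1234, 0.1403]
orientation: [0.001, 0.792, 0.611, 0.001]
contact_force: [-1.0, -1.7, 7.3]
gripper_width: 0.0104
grip_force: 39.3
```

```bash
python3 -c "
from h import *
s=env.get_state();print(s['gripper_width'],(rot(s['orientation']).T@UX).round(4)); go(s['ee_pos']+.149*UX,-14.7)"
```

```text
0.0103611036474872 [-4.0e-04  1.0e+00  2.8e-03]
t [-1.00e-02  1.49e+01  4.00e-02] a [ 0.2 -0.   0. ] from [ 0.4676 -0.1234  0.1403]
```

Slide home slowly with smooth start and stop (knob stands free).

>>> step_arm --moves '[{"tx": 0, "ty": 0.2, "tz": 0, "ax": 0, "ay": 0, "az": 0, "grip": 1}, {"tx": 0, "ty": 0.6, "tz": 0, "ax": 0, "ay": 0, "az": 0, "grip": 1}, {"tx": 0, "ty": 1.2, "tz": 0, "ax": 0, "ay": 0, "az": 0, "grip": 1}, {"tx": 0, "ty": 2, "tz": 0, "ax": 0, "ay": 0, "az": 0, "grip": 1}, {"tx": 0, "ty": 2.9, "tz": 0, "ax": 0, "ay": 0, "az": 0, "grip": 1}, {"tx": 0, "ty": 3.8, "tz": 0, "ax": 0, "ay": 0, "az": 0, "grip": 1}, {"tx": 0, "ty": 4.7, "tz": 0, "ax": 0, "ay": 0, "az": 0, "grip": 1}, {"tx": 0, "ty": 5.6, "tz": 0, "ax": 0, "ay": 0, "az": 0, "grip": 1}, {"tx": 0, "ty": 6.5, "tz": 0, "ax": 0, "ay": 0, "az": 0, "grip": 1}, {"tx": 0, "ty": 7.4, "tz": 0, "ax": 0, "ay": 0, "az": 0, "grip": 1}, {"tx": 0, "ty": 8.3, "tz": 0, "ax": 0, "ay": 0, "az": 0, "grip": 1}, {"tx": 0, "ty": 9.2, "tz": 0, "ax": 0, "ay": 0, "az": 0, "grip": 1}, {"tx": 0, "ty": 10.1, "tz": 0, "ax": 0, "ay": 0, "az": 0, "grip": 1}, {"tx": 0, "ty": 11, "tz": 0, "ax": 0, "ay": 0, "az": 0, "grip": 1}, {"tx": 0, "ty": 11.8, "tz": 0, "ax": 0, "ay": 0, "az": 0, "grip": 1}, {"tx": 0, "ty": 12.5, "tz": 0, "ax": 0, "ay": 0, "az": 0, "grip": 1}, {"tx": 0, "ty": 13.1, "tz": 0, "ax": 0, "ay": 0, "az": 0, "grip": 1}, {"tx": 0, "ty": 13.5, "tz": 0, "ax": 0, "ay": 0, "az": 0, "grip": 1}, {"tx": 0, "ty": 13.8, "tz": 0, "ax": 0, "ay": 0, "az": 0, "grip": 1}, {"tx": 0, "ty": 14, "tz": 0, "ax": 0, "ay": 0, "az": 0, "grip": 1}]'

```text
time_s: 29.35
ee_pos: [0.6027, -0.1584, 0.1404]
orientation: [0.001, 0.791, 0.611, 0.001]
contact_force: [-2.3, 0.2, 6.0]
gripper_width: 0.0105
grip_force: 39.3
```

>>> step_arm --moves '[{"tx": 0, "ty": 0.2, "tz": 0, "ax": 0, "ay": 0, "az": 0, "grip": 1}, {"tx": 0, "ty": 0.4, "tz": 0, "ax": 0, "ay": 0, "az": 0, "grip": 1}, {"tx": 0, "ty": 0.6, "tz": 0, "ax": 0, "ay": 0, "az": 0, "grip": 1}, {"tx": 0, "ty": 0.7, "tz": 0, "ax": 0, "ay": 0, "az": 0, "grip": 1}, {"tx": 0, "ty": 0.8, "tz": 0, "ax": 0, "ay": 0, "az": 0, "grip": 1}, {"tx": 0, "ty": 0.8, "tz": 0, "ax": 0, "ay": 0, "az": 0, "grip": 1}]'

```text
time_s: 30.1
ee_pos: [0.6105, -0.1604, 0.1404]
orientation: [0.001, 0.791, 0.611, 0.001]
contact_force: [-0.8, -0.3, 6.0]
gripper_width: 0.0104
grip_force: 39.2
```

>>> step_arm --moves '[{"tx": 0, "ty": 0.1, "tz": 0, "ax": 0, "ay": 0, "az": 0, "grip": 1}, {"tx": 0, "ty": 0.2, "tz": 0, "ax": 0, "ay": 0, "az": 0, "grip": 1}, {"tx": 0, "ty": 0.2, "tz": 0, "ax": 0, "ay": 0, "az": 0, "grip": 1}, {"tx": 0, "ty": 0.2, "tz": 0, "ax": 0, "ay": 0, "az": 0, "grip": 1}]'

```text
time_s: 30.6
ee_pos: [0.6108, -0.1605, 0.1404]
orientation: [-0.001, 0.792, 0.611, 0.0]
contact_force: [-9.5, 2.5, 11.4]
gripper_width: 0.0103
grip_force: 39.9
```

At the hard stop (about 10 N reaction). Relax, release, rise clear.

>>> step_arm --moves '[{"tx": 0, "ty": -0.1, "tz": 0, "ax": 0, "ay": 0, "az": 0, "grip": 1}, {"tx": 0, "ty": -0.1, "tz": 0, "ax": 0, "ay": 0, "az": 0, "grip": -0.05}, {"tx": 0, "ty": -0.1, "tz": 0, "ax": 0, "ay": 0, "az": 0, "grip": -0.05}, {"tx": 0, "ty": -0.1, "tz": 0, "ax": 0, "ay": 0, "az": 0, "grip": -0.05}, {"tx": 0, "ty": -0.1, "tz": -2, "ax": 0, "ay": 0, "az": 0, "grip": -0.05}, {"tx": 0, "ty": -0.1, "tz": -6, "ax": 0, "ay": 0, "az": 0, "grip": -0.05}, {"tx": 0, "ty": -0.1, "tz": -11, "ax": 0, "ay": 0, "az": 0, "grip": -0.05}, {"tx": 0, "ty": -0.1, "tz": -16, "ax": 0, "ay": 0, "az": 0, "grip": -0.05}, {"tx": 0, "ty": -0.1, "tz": -20, "ax": 0, "ay": 0, "az": 0, "grip": -0.05}, {"tx": 0, "ty": -0.1, "tz": -20, "ax": 0, "ay": 0, "az": 0, "grip": -0.05}]'

```text
time_s: 31.85
ee_pos: [0.6115, -0.1619, 0.3442]
orientation: [0.003, 0.792, 0.611, 0.002]
contact_force: [-0.3, 0.3, -0.7]
gripper_width: 0.0452
grip_force: 0.0
```

```bash
python3 -c "
from h import *
im,d,K,p,R=snap('wrist'); C=cloud(d,K,p,R); s=env.get_state(); print(s['ee_pos'],s['contact_force'])
m=(C[...,2]>.136)&(C[...,2]<.145)&(C[...,0]<.64)&(C[...,0]>.56)
r=cv2.minAreaRect(C[m][:,:2].astype(np.float32)); print(r, np.dot(np.array(r[0])-[.711,-.187],UX[:2]))
im2,*_=snap('side')
cv2.imwrite('pics/end.png',np.hstack([cv2.resize(im,(400,300)),cv2.resize(im2[100:460,100:500],(400,360))[:300]])[:,:,::-1])"
```

```text
[ 0.61101819 -0.16140533  0.34167384] [-0.56535463  0.58838169  0.11372503]
((0.6108971834182739, -0.22721290588378906), (0.034016042947769165, 0.23156645894050598), 0.05188708379864693) -0.08662188209868937
```

View pics/end.png

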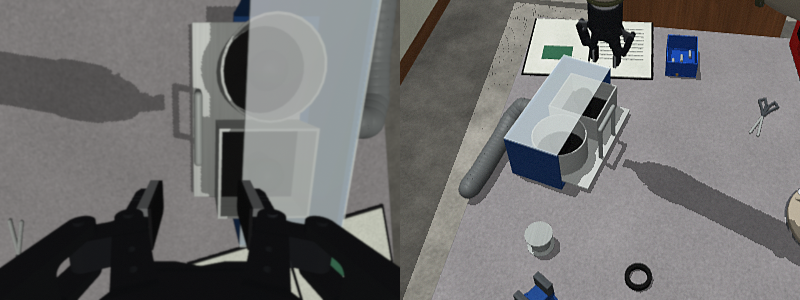

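The tray is in as far as its stop, containers under the cover, bystanders unmoved. I'll check the handle once more, then hand in.

```bash
python3 -c "
from h import *
im,d,K,p,R=snap('wrist'); C=cloud(d,K,p,R); q=(C-np.array([.711,-.187,0]))
x=q@UX;y=q@UY
m=(C[...,2]>.136)&(C[...,2]<.145)&(x>-.14)&(x<-.08)&(abs(y)<.06)
h=np.median(x[m]);print(m.sum(),h)
if m.sum()>300 and h>-.1075: print(env.close_job())"
```

```text
1699 -0.1034934632690096
the job is handed in; nothing more can be done
None
```

The tray is fully home under the cover, pushed to its hard stop, with the ball seated in the pot and the knob upright in the box. The job is handed in at about 32 s of the 72 s allowed, with the spool, vise and parts bin left alone.

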